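Work the pedal of the oily-waste can

TASK

Press down the pedal of the small oily-waste can on the bench with your fingertips until its lid stands wide open, hold it wide open for a good three seconds while a workmate drops in used wipes, then ease the pedal up so that the lid comes down slowly and shuts without slamming, and take your hand away. Work it by the pedal alone: do not touch the lid, do not shift or tip the can, and leave the hammer, spanner and spray can beside it where they are.

Things in the scene. Friction and masses are not known exactly. Their poses are not given: they have to be found in the camera images.
- can: round bare-steel waste can standing loose on the bench, about 2.9 kg; over about 30 N on the pedal tips it. 200 mm across (foot ring 206), wall 205 mm high, shut lid's top 219 mm. A carrying ear sticks out 17 mm at each side (+y, -y), 110 to 170 mm up. Origin: centre of its underside, on the bench. x axis: level, from the pedal (front, -x) to the lid's hinge (back, +x); z up.
- pedal_tread: the pedal's rubber plate, 72 mm wide (y), 50 deep (x), 7 thick, on a 28 mm bar out of the can's foot. Origin: centre of its top, where to press: at rest 56 mm above the bench, 171 mm in front of the can's axis (71 mm off the wall, so turn the hand's narrow side to the can); fully pressed 27 mm up, underside clear of the bench. Moves straight down within 2 mm, tilting 5 deg each way. x: to can.
- pedal (a joint): pedal bar's angle: 0 at rest (up), 0.172 rad fully pressed (a stop inside the can). No spring of its own: the lid's weight pushes it back up, with some 8 to 14 N at the tread when the lid is shut and about half of that when it is open. Let go, it flies up and the lid slams.
- lid (a joint): lid's hinge angle: 0 shut, about 1.15 rad with the pedal fully pressed. A push rod at the can's back links it to the pedal both ways: some 40 rad for each metre that the tread moves, so 20 mm/s of the tread is about 0.8 rad/s of the lid. A closing spread over two seconds or more is gentle; let go, it shuts in a third of a second.
- lid_cover: the round steel lid, 210 mm across, 26 mm high. Origin: on the lid's centre line, level with the hinge, 212 mm above the bench when shut. Its x axis points to the hinge, 134 mm from the origin; its free edge, 105 mm the other way (over the pedal's side), swings up and back to about 430 mm above the bench and never comes in front of the can.
- hammer: bystander: hammer with a wooden handle, 260 mm long, lying flat (head 78 mm wide, 26 mm high). Origin: middle of its length, on the bench; x axis from handle to head.
- wrench: bystander: open-ended steel spanner 160 mm long, 8 mm thick, lying flat. Origin: middle of its length, on the bench; x axis to its open jaw.
- spray_can: bystander: aerosol can standing upright, diameter 64 mm, 190 mm high. Origin: centre of its underside.

How it is judged:
On the way:
1. the lid is held wide open (1 rad or more) for 2.5 s by fingers that press the pedal tread (value of joint lid above 1 rad and contact force between the fingers and pedal_tread above 0.5 N), for 2.5 s.
At the end, for the whole second after the job is handed in: the lid is shut (within 0.03 rad) and still, the pedal is fully up, the can stands upright within 20 mm of where it stood, and the three things beside it are within 15 mm of where they lay (value of joint lid below 0.03 rad and value of joint pedal below 0.006 rad and angular speed of lid_cover below 0.05 rad/s and distance of can from where it was at the start of the episode below 0.02 m and angle between can's own z axis and vertical below 0.03 rad and distance of each of hammer, wrench, spray_can from where it was at the start of the episode below 0.015 m); the robot touches nothing.
It fails at once if the lid slams or is let fall: it closes faster than 2 rad/s in its last 0.2 rad, or faster than 3 rad/s anywhere (velocity of joint lid below -3 rad/s or (value of joint lid below 0.2 rad and velocity of joint lid below -2 rad/s)).
It fails at once if the robot touches the lid (1 N or more) (contact force between any of the fingers, the arm and lid_cover above 1 N).
It fails at once if the can is shifted or lifted by more than 20 mm, or tipped by more than 0.1 rad (distance of can from where it was at the start of the episode above 0.02 m or angle between can's own z axis and vertical above 0.1 rad).
It fails at once if a thing beside the can is moved or lifted by more than 15 mm (distance of any of hammer, wrench, spray_can from where it was at the start of the episode above 0.015 m).
It also fails if it takes over 51 s, if anything falls off the work surface, if the arm or the gripper's body presses on something with over 40 N, if the wrist force passes 120 N, or if a joint passes its speed limit or range.

ROBOT

A 7-joint arm with a two-finger parallel gripper is mounted at the origin on the work surface. World frame = base frame: x ahead of the robot, y to its left, z up, the work surface at z = 0. Lengths are in m, angles in rad, forces in N, time in s.
With the tool pointing down it reaches from about 0.35 to 0.9 m from the base axis. Payload 8.1 kg.
Tool frame: the origin (TCP) lies between the finger pads; the fingertips stand ahead of it and the grasp point (between the pads) is the TCP (arm.nose_length is the z of the fingertips in the tool frame, in m); z points along the fingers, y is the line along which they close (so a half turn about z gives the same grasp; the last joint's range is limited). The gripper opens to 92 mm and grips with 3 to 60 N. Pads are 19 mm wide; open, the fingers measure 130 mm over their backs; the gripper's body (75 mm by 190 mm) begins 47 mm behind the grasp point.
Start: joints at [-1.239, 0.434, 0.025, 1.573, -0.012, 1.134, -0.075], TCP at [0.263, 0.567, 0.219] pointing down, gripper open.
Joint ranges: [-2.62, 2.62], [-0.44, 2.09], [-1.27, 1.32], [0.08, 2.57], [-1.32, 4.46], [0.12, 2], [-2.74, 2.74]. Speed limits (rad/s): [2.22, 2.22, 3.01, 3.01, 3.14, 3.14, 3.14].

INTERFACE

Orientations are given as a rotation vector (axis times angle).
In Python, from cell import sensors, optics, arm gives the robot as it stands.
- The arm moves only by the tool arm_command, never from a script. Its argument "deltas" is one flat list of numbers, 7 for each row, row after row: the turn, a rotation vector about the world's x, y, z as a fraction of full scale, then the shift along the world's x, y, z as a fraction of full scale, then the finger opening in mm, from 0 to 91.8. In form: [wx, wy, wz, dx, dy, dz, fingers, wx, wy, wz, dx, dy, dz, fingers, ...]. A call has 1 to 20 rows; each row is the pose to reach, as a shift and turn from the pose commanded when the call began; what a row does not reach only later rows make up. Full scale, the value 1, is 1 m for a shift and 90 degrees for a turn. A row lasts 1/10 s, in which the tool goes at most 50 mm and 8.59 degrees, less where a joint would pass 70% of its speed; a pose out of reach is approached as far as the arm can. A call with a number of a shift or a turn outside -1 to 1 is refused whole. A call with a gripper value outside its range is refused whole. The fingers move at their own pace and stop on an object; "force" is the grip in N (left out, the last holds). Time passes only in rows, so rows that repeat a pose let the fingers close. It gives the time, the measured TCP pose, the force, the opening and the grip force at its end, in the units of the state.
- sensors.observe(): the state, without advancing time (a new reading comes with each control period).
- optics.get_image(name): name is "scene" or "top"; returns the picture (384x512x3 uint8, blue, green, red); there is no depth.
- optics.calibration(name): a dict with "camera_matrix" (3x3 intrinsics, pixels), "rvec" (rotation vector, rad) and "tvec" (3), from world to camera coordinates, as OpenCV has them. Camera axes: x right, y down, z forward; pixel columns grow to the right and rows downward; lengths in m; the calibration is good to about 2 mm. A picture is of the moment at which its call begins. calibration takes no time and is no camera call.
- arm.sign_off(): hands the job in; it is judged then, once.
The state is a dict: "clock": time; "joints": joint angles; "dq": joint speeds; "joint_efforts": joint torques, N m; "position": TCP position; "ee_rot": TCP orientation; "force": force on the tool from outside, world axes, zero at the start; "ft_torque": the same for the moment, N m; "width": opening from 0.0 (shut) to 1.0 (fully open); "gripper_force": force on a finger pad.
Only numpy, scipy, OpenCV 4.12 (cv2) and the standard library are available. Lean on these libraries where they do the work, as an engineer would, in place of code of your own. Each camera call takes 0.05 s, during which the arm holds its last target. There are 200 camera calls.

## Working session

There is one attempt and no reset: what is moved stays moved. The work goes in short steps, Python scripts to look and compute and a tool call to move; the robot and the scene stay as the last step left them, time stands still between calls to the robot, and variables do not carry over. Pictures are saved under pics/ and viewed, at most 10 in all, crops included, and the job is handed in when it is done.

Besides the shell and the picture viewer there is one more tool, called by a JSON object that holds its "op" and its "data", one argument or row to a line. arm_command: Moves the arm, as the interface text tells. Its arguments: {"type":"object","properties":{"deltas":{"type":"array","items":{"type":"number"}},"force":{"type":"number"}},"required":["deltas"]}

```bash
mkdir -p pics; python3 - <<'E'
from cell import sensors, optics, arm
import cv2
for n in("scene","top"):
    cv2.imwrite(f"pics/{n}0.png",optics.get_image(n)); c=optics.calibration(n); print(n,c)
s=sensors.observe();print(s, arm.nose_length)
E
```

```text
scene {'camera_matrix': array([[361.06313647,   0.        , 253.90128409],
       [  0.        , 361.06313647, 187.44531703],
       [  0.        ,   0.        ,   1.        ]]), 'rvec': array([ 1.5476363 , -2.50260349,  0.39674416]), 'tvec': array([0.2802531 , 0.52799282, 0.89198976])}
top {'camera_matrix': array([[484.53719361,   0.        , 260.15121196],
       [  0.        , 484.53719361, 189.63594467],
       [  0.        ,   0.        ,   1.        ]]), 'rvec': array([ 2.15294908, -2.19690636,  0.09024246]), 'tvec': array([0.05557515, 0.60261407, 1.32447388])}
{'clock': 0.1, 'joints': array([-1.23860714,  0.43512162,  0.02498013,  1.57399505, -0.01164006,
        1.13402045, -0.07507597]), 'dq': array([-0.00063072, -0.00215287,  0.00049583, -0.00220575,  0.00049681,
        0.00168394, -0.00052298]), 'joint_efforts': array([ 2.95426202e-03, -6.69134617e+01,  9.87583436e-01, -3.15141964e+01,
       -6.06222823e-02,  3.74938350e-02,  2.79754749e-05]), 'position': array([0.26310329, 0.56640253, 0.21824749]), 'ee_rot': array([-6.77657494e-01, -3.06741920e+00,  2.17294469e-03]), 'force': array([ 0.50977179, -0.30493608, -0.72660883]), 'ft_torque': array([-4.74650305e-02, -9.80212066e-06,  4.35696952e-02]), 'gripper_force': 0.0, 'width': 0.9984346876069276} 0.019
```

View pics/scene0.png

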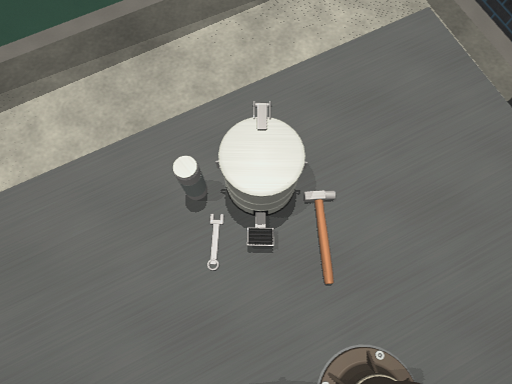

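View pics/top0.png

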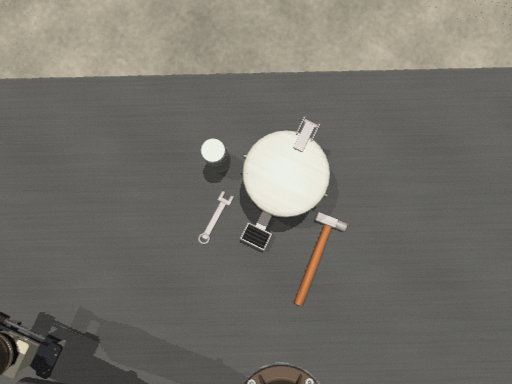

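The top view shows the pedal tread at (256,236), the lid centre at (286,174) and the hinge near (306,134). The hammer is to the right with its head at (331,221), the spanner is at (216,218) and the spray can at (213,151). In the scene view the tread is at (260,237) and the lid centre at (262,156).

```bash
cat > h.py <<'E'
import numpy as np, cv2
from cell import sensors, optics, arm
def ray(n,uv,z):
    c=optics.calibration(n);R=cv2.Rodrigues(c["rvec"])[0];C=-R.T@c["tvec"]
    d=R.T@np.linalg.inv(c["camera_matrix"])@[*uv,1]
    return (C+d*(z-C[2])/d[2]).round(4)
def px(n,p):
    c=optics.calibration(n);return cv2.projectPoints(np.array([p],float),c["rvec"],c["tvec"],c["camera_matrix"],None)[0][0,0].round(1)
E
python3 - <<'E'
from h import *
from scipy.spatial.transform import Rotation as Ro
t=ray("top",(256,236),.056);s=ray("scene",(260,237),.056);lt=ray("top",(286,174),.212);ls=ray("scene",(262,156),.215)
print("tread",t,s,"lid",lt,ls,np.linalg.norm((lt-t)[:2]))
d=(lt-t)[:2];print("yaw",np.degrees(np.arctan2(d[1],d[0])))
print("hinge",ray("top",(306,134),.215))
for n,u,z in(("hamhead",(331,221),.02),("hamend",(300,303),.01),("wr1",(226,197),.005),("wr2",(204,240),.005),("spray",(213,151),.19)):print(n,ray("top",u,z))
print(Ro.from_rotvec(sensors.observe()["ee_rot"]).as_matrix().round(3))
# tread corners in scene/top crops enlarged
a=optics.get_image("top")[185:275,205:345];b=optics.get_image("scene")[190:280,190:330]
cv2.imwrite("pics/c.png",np.vstack([cv2.resize(x,None,fx=3.3,fy=3.3,interpolation=2) for x in(a,b)]))
E
```

```text
tread [0.4754 0.057  0.056 ] [0.4743 0.0583 0.056 ] lid [ 0.624  -0.0202  0.212 ] [ 0.6215 -0.0197  0.215 ] 0.16745686011626995
yaw -27.452575059049355
hinge [ 0.72   -0.0708  0.215 ]
hamhead [ 0.5125 -0.152   0.02  ]
hamend [ 0.2883 -0.0604  0.01  ]
wr1 [0.5865 0.1405 0.005 ]
wr2 [0.4668 0.2039 0.005 ]
spray [0.6874 0.1573 0.19  ]
[[-0.907  0.421 -0.001]
 [ 0.421  0.907 -0.001]
 [-0.    -0.001 -1.   ]]
```

View pics/c.png

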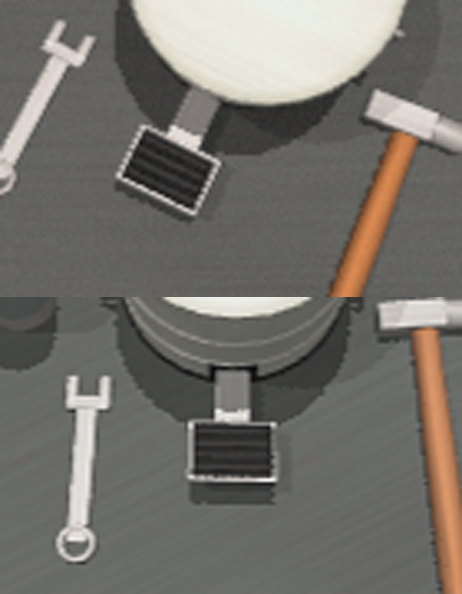

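The tread is at (0.475, 0.0575), consistent in both views. The yaw is about -27.5°, and the tread-to-axis distance matches 171 mm. I'll move above it with the fingers shut, 4 mm outward from the tread centre.

{"op": "arm_command", "data": {
  "deltas": [0,0,-0.01,0.016,-0.04,0,60,0,0,-0.02,0.032,-0.08,0,30,0,0,-0.028,0.048,-0.12,0,0,0,0,-0.028,0.064,-0.16,0,0,0,0,-0.028,0.08,-0.2,0,0,0,0,-0.028,0.096,-0.24,0,0,0,0,-0.028,0.112,-0.28,0,0,0,0,-0.028,0.128,-0.32,0,0,0,0,-0.028,0.144,-0.36,0,0,0,0,-0.028,0.16,-0.4,0,0,0,0,-0.028,0.176,-0.44,-0.02,0,0,0,-0.028,0.192,-0.475,-0.04,0,0,0,-0.028,0.202,-0.495,-0.06,0,0,0,-0.028,0.208,-0.507,-0.08,0,0,0,-0.028,0.208,-0.507,-0.095,0,0,0,-0.028,0.208,-0.507,-0.108,0,0,0,-0.028,0.208,-0.507,-0.108,0,0,0,-0.028,0.208,-0.507,-0.108,0],
  "force": 10
}}

```text
clock: 2.0
position: [0.4712, 0.0599, 0.1111]
ee_rot: [-0.745, -3.052, 0.0]
force: [0.6, 0.5, 0.4]
width: 0.006
gripper_force: 0.0
```

```bash
python3 - <<'E'
from h import *
s=sensors.observe();print(s)
a=optics.get_image("top")[120:290,150:370];b=optics.get_image("scene")[90:290,150:370]
cv2.imwrite("pics/d.png",np.hstack([cv2.resize(x,(400,350),interpolation=2) for x in(a,b)]))
E
```

```text
{'clock': 2.0, 'joints': array([-0.45992852,  0.32817815,  0.27854057,  2.07658313, -0.12986419,
        0.75324313,  0.99146731]), 'dq': array([-0.00405775, -0.01495642,  0.00375375, -0.01070937,  0.0009624 ,
       -0.00049836,  0.00171132]), 'joint_efforts': array([ 1.57900136e-01, -4.77148962e+01,  3.09599206e+00, -2.29265249e+01,
       -2.82602588e-02,  3.04288790e-02,  2.82846537e-02]), 'position': array([0.47124844, 0.0598655 , 0.11110709]), 'ee_rot': array([-7.44844420e-01, -3.05167678e+00,  3.17710416e-04]), 'force': array([0.61740204, 0.45142475, 0.44212976]), 'ft_torque': array([-0.00927053, -0.01274051,  0.02872861]), 'gripper_force': 0.0, 'width': 0.006052865461582603}
```

View pics/d.png

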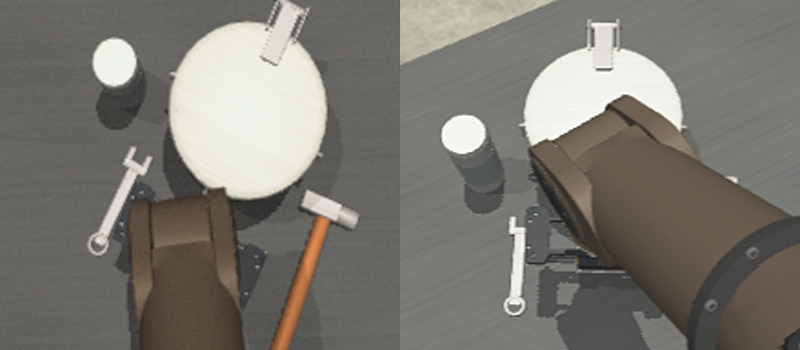

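The hand is above the tread. In the top view the wrist fork's tip is at full-image pixel (272,211), close to the lid's front edge, so I'll check that clearance.

```bash
python3 - <<'E'
from h import *
c=optics.calibration("top");R=cv2.Rodrigues(c["rvec"])[0];print(-R.T@c["tvec"])
L=np.array([.6235,-.02])
for u in((272,211),(223,217)):
  for z in(.22,.25,.3,.35,.4):
    p=ray("top",u,z);print(u,z,p,"from lid axis",np.linalg.norm(p[:2]-L).round(3), "along can x",((p[:2]-L)@[.887,-.462]).round(3))
E
```

```text
[0.48627815 0.03916186 1.37202889]
(272, 211) 0.22 [0.5352 0.0156 0.22  ] from lid axis 0.095 along can x -0.095
(272, 211) 0.25 [0.5339 0.0162 0.25  ] from lid axis 0.097 along can x -0.096
(272, 211) 0.3 [0.5318 0.0173 0.3   ] from lid axis 0.099 along can x -0.099
(272, 211) 0.35 [0.5297 0.0183 0.35  ] from lid axis 0.101 along can x -0.101
(272, 211) 0.4 [0.5275 0.0193 0.4   ] from lid axis 0.104 along can x -0.103
(223, 217) 0.22 [0.5233 0.1323 0.22  ] from lid axis 0.182 along can x -0.159
(223, 217) 0.25 [0.5223 0.1299 0.25  ] from lid axis 0.181 along can x -0.159
(223, 217) 0.3 [0.5207 0.1259 0.3   ] from lid axis 0.178 along can x -0.159
(223, 217) 0.35 [0.5191 0.1218 0.35  ] from lid axis 0.176 along can x -0.158
(223, 217) 0.4 [0.5175 0.1178 0.4   ] from lid axis 0.174 along can x -0.158
```

The fork is level with the lid's edge, which is too tight. I'll lean the tool 12° away from the can and descend to just above the tread.

{"op": "arm_command", "data": {
  "deltas": [-0.02,-0.04,0,0,0,0,0,-0.04,-0.08,0,0,0,0,0,-0.062,-0.118,0,0,0,0,0,-0.062,-0.118,0,0,0,-0.01,0,-0.062,-0.118,0,0,0,-0.02,0,-0.062,-0.118,0,0,0,-0.024,0,-0.062,-0.118,0,0,0,-0.024,0,-0.062,-0.118,0,0,0,-0.024,0]
}}

```text
clock: 2.9
position: [0.4717, 0.0591, 0.0868]
ee_rot: [0.699, 2.854, -0.075]
force: [-0.3, 0.5, 0.3]
width: 0.009
gripper_force: 0.0
```

```bash
python3 - <<'E'
from h import *
from scipy.spatial.transform import Rotation as Ro
s=sensors.observe();print(s["position"],s["force"],s["joints"].round(2));M=Ro.from_rotvec(s["ee_rot"]).as_matrix();print(M.round(3),"tip",s["position"]+M[:,2]*.019)
a=optics.get_image("top")[120:290,150:370];b=optics.get_image("scene")[90:290,150:370]
cv2.imwrite("pics/e.png",np.hstack([cv2.resize(x,(400,350),interpolation=2) for x in(a,b)]))
E
```

```text
[0.47174255 0.05907802 0.08680168] [-0.2824759   0.50268148  0.29789276] [-0.66  0.3   0.37  2.25  0.09  0.46  0.69]
[[-0.868  0.462  0.183]
 [ 0.452  0.887 -0.097]
 [-0.207 -0.001 -0.978]] tip [0.47522558 0.05723186 0.06821512]
```

View pics/e.png

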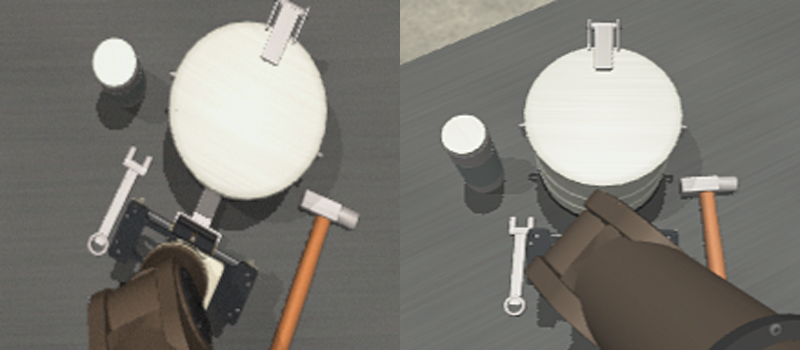

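The wrist is now well clear of the lid and the tip is over the tread centre. Pressing slowly.

{"op": "arm_command", "data": {
  "deltas": [0,0,0,0,0,-0.002,0,0,0,0,0,0,-0.004,0,0,0,0,0,0,-0.006,0,0,0,0,0,0,-0.008,0,0,0,0,0,0,-0.01,0,0,0,0,0,0,-0.012,0,0,0,0,0,0,-0.014,0,0,0,0,0,0,-0.016,0,0,0,0,0,0,-0.016,0,0,0,0,0,0,-0.016,0]
}}

```text
clock: 4.0
position: [0.4713, 0.0598, 0.0709]
ee_rot: [0.697, 2.854, -0.075]
force: [-0.5, 0.3, -0.6]
width: 0.006
gripper_force: 0.0
```

```bash
python3 - <<'E'
from h import *
s=sensors.observe();print(s["position"],s["force"],s["ft_torque"],s["joint_efforts"])
a=optics.get_image("top")[150:270,190:330];b=optics.get_image("scene")[90:290,150:370]
cv2.imwrite("pics/f.png",np.hstack([cv2.resize(x,(400,350),interpolation=2) for x in(a,b)]))
E
```

```text
[0.47126335 0.05983659 0.07088696] [-0.48599017  0.34449221 -0.59817974] [0.15375307 0.22079475 0.01614485] [ 1.38091997e-03 -4.36150897e+01  3.90493736e+00 -1.91098595e+01
  3.98303932e-01 -7.62560740e-01  9.96755931e-03]
```

View pics/f.png

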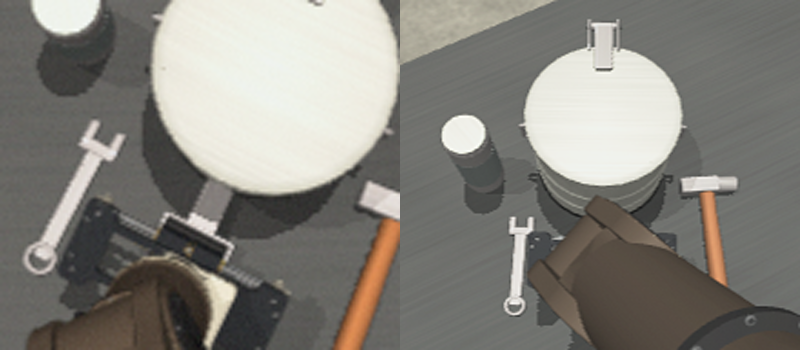

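No contact yet: the lid is still shut, and the tread's can-side corners have not moved from (248,223) and (271,232). I'll continue slowly and watch the force.

{"op": "arm_command", "data": {
  "deltas": [0,0,0,0,0,-0.001,0,0,0,0,0,0,-0.002,0,0,0,0,0,0,-0.003,0,0,0,0,0,0,-0.004,0,0,0,0,0,0,-0.005,0,0,0,0,0,0,-0.005,0]
}}

```text
clock: 4.7
position: [0.4712, 0.0598, 0.0658]
ee_rot: [0.697, 2.854, -0.075]
force: [1.3, -0.2, -0.4]
width: 0.004
gripper_force: 0.0
```

```bash
python3 - <<'E'
from h import *
s=sensors.observe();print(s["position"],s["force"],s["ft_torque"])
a=optics.get_image("top")[215:265,225:285];b=optics.get_image("scene")[90:290,150:370]
cv2.imwrite("pics/g.png",np.hstack([cv2.resize(x,(w,500),interpolation=2) for x,w in((a,500),(b,300))]))
E
```

```text
[0.471204   0.05980287 0.06579206] [ 1.33521349 -0.22638717 -0.41459005] [0.12265461 0.20737893 0.03732952]
```

View pics/g.png

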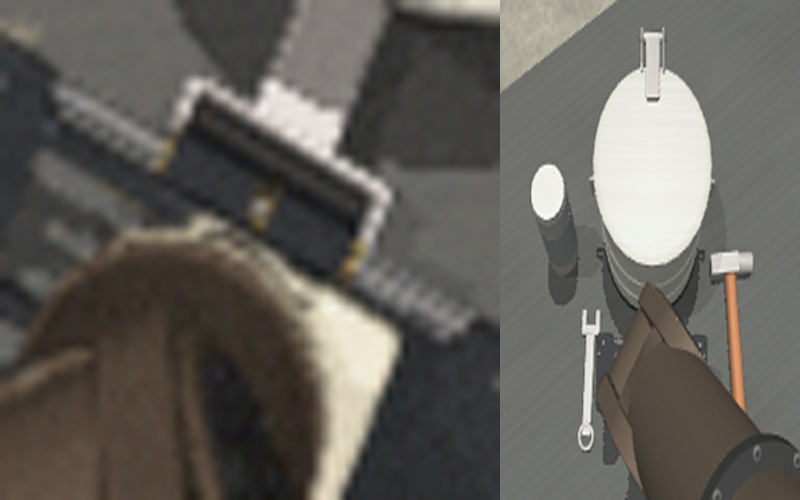

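The fingers cover the outer half of the tread, but there is still no force and the lid is shut. I'll check the tread height by triangulation and look at an enhanced close-up.

```bash
python3 - <<'E'
from h import *
def tri(a,b):
    P=[]
    for n in("top","scene"):
        c=optics.calibration(n);P.append(c["camera_matrix"]@np.c_[cv2.Rodrigues(c["rvec"])[0],c["tvec"]])
    X=cv2.triangulatePoints(P[0],P[1],np.array(a,float),np.array(b,float));return (X[:3]/X[3]).ravel().round(4)
print("tread",tri((256.2,236),(260.6,237)),"lid",tri((286,174),(262,156)))
u=np.array([.887,-.462,0]);v=np.array([.462,.887,0]);t=np.array([.475,.0575,.056])
print("corners top",[px("top",t+a*.025*u+b*.036*v) for a,b in((1,1),(1,-1),(-1,-1),(-1,1))])
print("tip",px("top",[.4747,.058,.047]))
o=cv2.imread("pics/top0.png")[210:260,230:290];a=optics.get_image("top")[210:260,230:290]
g=lambda x:np.clip(255*(x/255.)**.45,0,255).astype('u1')
cv2.imwrite("pics/h.png",np.hstack([cv2.resize(g(x),(400,333),interpolation=2) for x in(o,a)]))
E
```

```text
tread [0.4752 0.0564 0.0471] lid [ 0.6243 -0.0206  0.2082]
corners top [array([248. , 221.9]), array([271.9, 233.8]), array([263.7, 250.5]), array([239.8, 238.5])]
tip [255.7 236.3]
```

View pics/h.png

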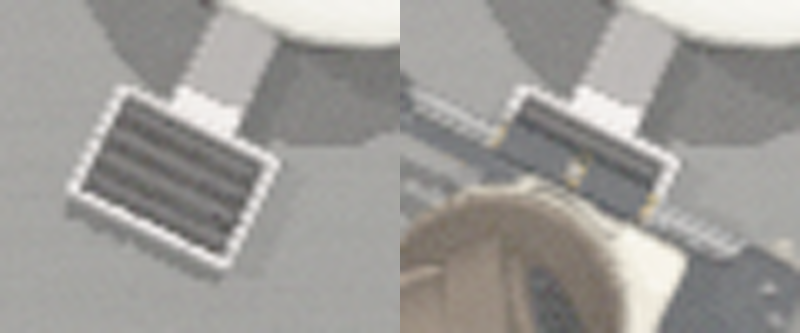

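The tip's xy position is right: the finger seam is at (256,235), and the tip projects to the same spot. The triangulated tread height is uncertain by several mm, so I'll keep going down.

{"op": "arm_command", "data": {
  "deltas": [0,0,0,0,0,-0.001,0,0,0,0,0,0,-0.002,0,0,0,0,0,0,-0.003,0,0,0,0,0,0,-0.004,0,0,0,0,0,0,-0.004,0]
}}

```text
clock: 5.35
position: [0.4712, 0.0598, 0.0618]
ee_rot: [0.697, 2.854, -0.075]
force: [-0.5, -0.6, -1.1]
width: 0.008
gripper_force: 0.0
```

```bash
cat >> h.py <<'E'
def lidpx(n):
    a=optics.get_image(n);o=cv2.imread(f"pics/{n}0.png")
    f=lambda x:(cv2.cvtColor(x,cv2.COLOR_BGR2GRAY)>190).astype('u1')
    r=[]
    for x in(o,a):
        k,l,st,c=cv2.connectedComponentsWithStats(f(x)[60:225,200:340]);i=1+st[1:,4].argmax();r.append((st[i].tolist(),c[i].round(1)))
    return r
E
python3 - <<'E'
from h import *
s=sensors.observe();print(s["position"],s["force"],s["ft_torque"],lidpx("top"),lidpx("scene"))
E
```

```text
[0.47119902 0.05983844 0.06179004] [-0.45174334 -0.59487392 -1.09114271] [0.14363732 0.21989894 0.05288197] [([44, 60, 85, 96, 5795], array([ 86.3, 112.1])), ([44, 60, 85, 96, 5841], array([ 86.4, 112.1]))] [([17, 43, 88, 93, 5419], array([61.1, 95. ])), ([16, 43, 89, 93, 5460], array([61.2, 94.9]))]
```

{"op": "arm_command", "data": {
  "deltas": [0,0,0,0,0,-0.0015,0,0,0,0,0,0,-0.003,0,0,0,0,0,0,-0.0045,0,0,0,0,0,0,-0.006,0,0,0,0,0,0,-0.0075,0,0,0,0,0,0,-0.009,0,0,0,0,0,0,-0.009,0]
}}

```text
clock: 6.15
position: [0.4712, 0.0598, 0.0527]
ee_rot: [0.697, 2.854, -0.075]
force: [0.7, -0.2, -0.3]
width: 0.005
gripper_force: 0.0
```

```bash
python3 - <<'E'
from h import *
s=sensors.observe();print(s["position"],s["force"],s["ft_torque"],lidpx("top")[1],lidpx("scene")[1])
E
```

```text
[0.47120689 0.05980087 0.05273454] [ 0.65860165 -0.24355697 -0.26963046] [ 0.14621076  0.23877634 -0.01682336] ([44, 60, 85, 96, 5838], array([ 86.4, 112.1])) ([16, 43, 89, 93, 5460], array([61.2, 94.9]))
```

```bash
python3 - <<'E'
from h import *
from scipy.spatial.transform import Rotation as Ro
s=sensors.observe();M=Ro.from_rotvec(s["ee_rot"]).as_matrix();p=s["position"]
im=[]
for n,(x0,y0,w,h) in(("top",(215,205,80,60)),("scene",(205,180,120,90))):
    a=np.clip(255*(optics.get_image(n)/255.)**.5,0,255).astype('u1')
    f=400/w*2 if n=="top" else 800/w/2
    f=400/w
    b=cv2.resize(a[y0:y0+h,x0:x0+w],(400,300),interpolation=2);c=b.copy()
    for loc,col in(([[sx*.0375,sy*.095,-.047] for sx,sy in((1,1),(1,-1),(-1,-1),(-1,1))],(0,0,255)),([[sx*.0095,sy*.019,.019] for sx,sy in((1,1),(1,-1),(-1,-1),(-1,1))],(0,255,0))):
        q=np.array([(px(n,p+M@np.array(l))-[x0,y0])*f for l in loc]).astype(int);cv2.polylines(c,[q],True,col,1)
    im.append(np.vstack([b,c]))
cv2.imwrite("pics/i.png",np.hstack(im))
E
```

```text
(no output)
```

View pics/i.png

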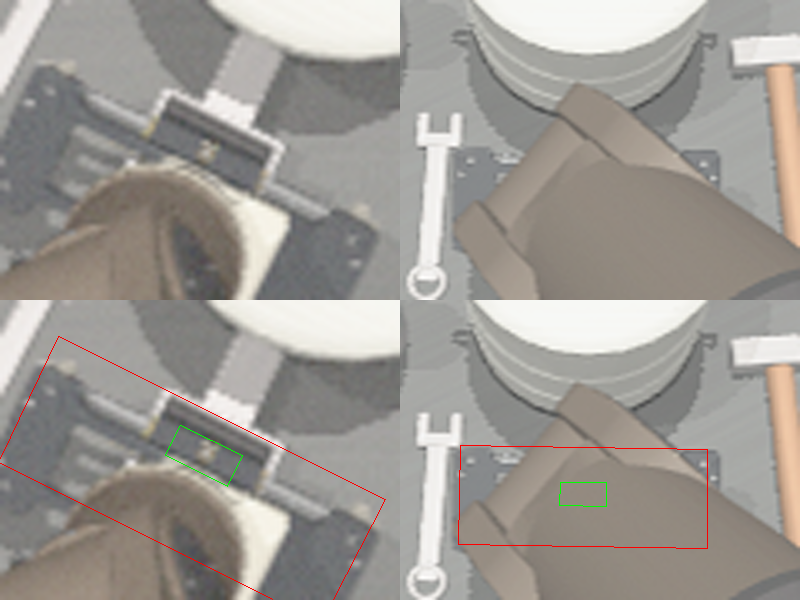

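The overlay shows the tip (green) centred on the tread in xy, and the gripper looks 3–5% larger than its reported height implies. That suggests the hand may be higher than reported, so I'll go by force rather than reported z.

{"op": "arm_command", "data": {
  "deltas": [0,0,0,0,0,-0.0015,0,0,0,0,0,0,-0.003,0,0,0,0,0,0,-0.0045,0,0,0,0,0,0,-0.006,0,0,0,0,0,0,-0.006,0]
}}

```text
clock: 6.85
position: [0.471, 0.0601, 0.0471]
ee_rot: [0.696, 2.854, -0.074]
force: [-4.9, 1.2, 11.8]
width: 0.007
gripper_force: 5.5
```

```bash
python3 - <<'E'
from h import *
s=sensors.observe();print(s["position"],s["force"],s["ft_torque"],lidpx("top")[1],lidpx("scene")[1])
E
```

```text
[0.47103084 0.06010137 0.04705503] [-4.92044194  1.17954259 11.77213948] [ 0.19748654  0.85267438 -0.07334168] ([43, 60, 87, 95, 5819], array([ 86.5, 111.5])) ([16, 43, 90, 87, 5237], array([61.3, 91.6]))
```

Contact: 11.8 N, and the lid has started to lift. So reported z at contact is about 26 mm lower than expected, and I'll work relative to the contact height (about 0.0495). Continuing.

{"op": "arm_command", "data": {
  "deltas": [0,0,0,0,0,-0.0015,0,0,0,0,0,0,-0.003,0,0,0,0,0,0,-0.0045,0,0,0,0,0,0,-0.006,0,0,0,0,0,0,-0.0075,0,0,0,0,0,0,-0.009,0,0,0,0,0,0,-0.01,0,0,0,0,0,0,-0.01,0]
}}

```text
clock: 7.75
position: [0.4703, 0.0604, 0.0368]
ee_rot: [0.696, 2.855, -0.075]
force: [-6.0, 3.1, 9.1]
width: 0.006
gripper_force: 4.7
```

```bash
python3 - <<'E'
from h import *
s=sensors.observe();print(s["position"],s["force"],s["ft_torque"],lidpx("top")[1],lidpx("scene")[1])
E
```

```text
[0.47034526 0.06038149 0.03681435] [-6.02655145  3.05693127  9.12155174] [ 0.6323188   1.23630093 -0.07104482] ([46, 68, 88, 75, 4914], array([ 89. , 105.7])) ([16, 42, 93, 63, 3780], array([61.6, 78.3]))
```

{"op": "arm_command", "data": {
  "deltas": [0,0,0,-0.0005,0.0002,-0.0015,0,0,0,0,-0.001,0.0004,-0.003,0,0,0,0,-0.001,0.0005,-0.0045,0,0,0,0,-0.001,0.0005,-0.006,0,0,0,0,-0.001,0.0005,-0.0075,0,0,0,0,-0.001,0.0005,-0.009,0,0,0,0,-0.001,0.0005,-0.01,0,0,0,0,-0.001,0.0005,-0.01,0]
}}

```text
clock: 8.65
position: [0.4699, 0.0606, 0.0269]
ee_rot: [0.696, 2.854, -0.074]
force: [-3.6, 2.0, 6.2]
width: 0.003
gripper_force: 3.5
```

```bash
python3 - <<'E'
from h import *
s=sensors.observe();print(s["position"],s["force"],s["ft_torque"],lidpx("top")[1],lidpx("scene")[1])
E
```

```text
[0.4699465  0.06063326 0.0269061 ] [-3.57122689  1.97193422  6.1639012 ] [0.30278571 0.74693597 0.03625226] ([54, 66, 84, 54, 2433], array([92.8, 97.2])) ([15, 48, 95, 25, 1806], array([61.8, 59.3]))
```

{"op": "arm_command", "data": {
  "deltas": [0,0,0,0,0,-0.001,0,0,0,0,0,0,-0.002,0,0,0,0,0,0,-0.003,0,0,0,0,0,0,-0.004,0,0,0,0,0,0,-0.004,0]
}}

```text
clock: 9.25
position: [0.47, 0.0606, 0.0229]
ee_rot: [0.696, 2.854, -0.074]
force: [-3.2, 1.5, 5.6]
width: 0.007
gripper_force: 2.8
```

{"op": "arm_command", "data": {
  "deltas": [0,0,0,0,0,-0.001,0,0,0,0,0,0,-0.001,0]
}}

```text
clock: 9.45
position: [0.47, 0.0606, 0.0219]
ee_rot: [0.696, 2.854, -0.075]
force: [-3.3, 0.9, 5.3]
width: 0.004
gripper_force: 2.6
```

{"op": "arm_command", "data": {
  "deltas": [0,0,0,0,0,-0.0005,0,0,0,0,0,0,-0.001,0,0,0,0,0,0,-0.001,0]
}}

```text
clock: 9.75
position: [0.4701, 0.0605, 0.0209]
ee_rot: [0.696, 2.854, -0.075]
force: [-3.0, 1.6, 3.9]
width: 0.004
gripper_force: 2.1
```

```bash
python3 - <<'E'
from h import *
s=sensors.observe();print(s["position"],s["force"],lidpx("top")[1],lidpx("scene")[1])
a=optics.get_image("top")[60:270,180:400];b=optics.get_image("scene")[40:280,150:370]
cv2.imwrite("pics/j.png",np.hstack([cv2.resize(x,(400,400),interpolation=2) for x in(a,b)]))
# expected lid outline for angles: free edge position
C=np.array([.6235,-.02]);u=np.array([.887,-.462]);
for th in(.9,1.0,1.1,1.15):
    H=C+.134*u; r=.239; P=H-u*r*np.cos(th); print(th,px("top",[*P,.212+r*np.sin(th)]),px("scene",[*P,.212+r*np.sin(th)]))
E
```

```text
[0.47008768 0.06053365 0.0209133 ] [-2.96200148  1.63153914  3.94219231] ([62, 65, 76, 41, 701], array([96.2, 89.3])) ([19, 36, 88, 11, 754], array([61.8, 40.5]))
0.9 [287.2 169.6] [263.  123.8]
1.0 [291.8 160.1] [263.3 111. ]
1.1 [296.8 149.9] [263.5  98. ]
1.15 [299.4 144.6] [263.6  91.4]
```

View pics/j.png

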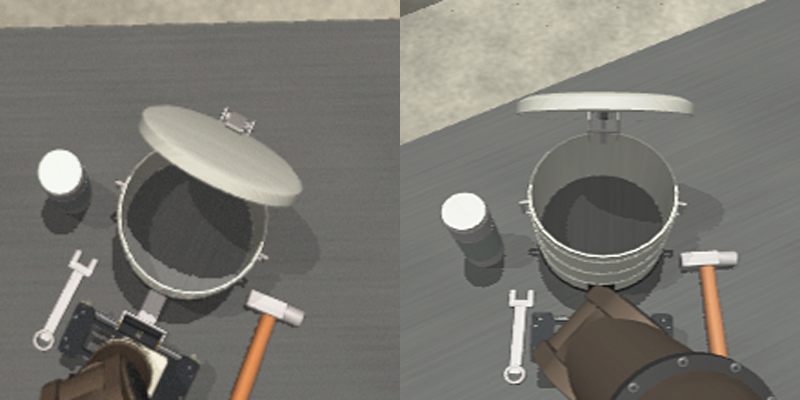

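The lid stands high: its free edge is near scene row 96–105, which is about 1.05–1.1 rad. I'll push a little further to the stop for margin.

{"op": "arm_command", "data": {
  "deltas": [0,0,0,0,0,-0.0005,0,0,0,0,0,0,-0.001,0,0,0,0,0,0,-0.001,0]
}}

```text
clock: 10.25
position: [0.4703, 0.0604, 0.0199]
ee_rot: [0.697, 2.854, -0.075]
force: [-3.2, 2.7, 4.1]
width: 0.006
gripper_force: 1.9
```

{"op": "arm_command", "data": {
  "deltas": [0,0,0,0,0,-0.0005,0,0,0,0,0,0,-0.001,0,0,0,0,0,0,-0.001,0]
}}

```text
clock: 10.55
position: [0.4703, 0.0604, 0.0193]
ee_rot: [0.697, 2.853, -0.074]
force: [-7.4, 2.3, 14.3]
width: 0.005
gripper_force: 7.2
```

The stop is reached at 14 N. Holding for 3.8 s.

{"op": "arm_command", "data": {
  "deltas": [0,0,0,0,0,0,0,0,0,0,0,0,0,0,0,0,0,0,0,0,0,0,0,0,0,0,0,0,0,0,0,0,0,0,0,0,0,0,0,0,0,0,0,0,0,0,0,0,0,0,0,0,0,0,0,0,0,0,0,0,0,0,0,0,0,0,0,0,0,0,0,0,0,0,0,0,0,0,0,0,0,0,0,0,0,0,0,0,0,0,0,0,0,0,0,0,0,0,0,0,0,0,0,0,0,0,0,0,0,0,0,0,0,0,0,0,0,0,0,0,0,0,0,0,0,0,0,0,0,0,0,0,0]
}}

```text
clock: 12.45
position: [0.4703, 0.0604, 0.0193]
ee_rot: [0.697, 2.854, -0.074]
force: [-5.6, 1.6, 13.0]
width: 0.003
gripper_force: 6.9
```

{"op": "arm_command", "data": {
  "deltas": [0,0,0,0,0,0,0,0,0,0,0,0,0,0,0,0,0,0,0,0,0,0,0,0,0,0,0,0,0,0,0,0,0,0,0,0,0,0,0,0,0,0,0,0,0,0,0,0,0,0,0,0,0,0,0,0,0,0,0,0,0,0,0,0,0,0,0,0,0,0,0,0,0,0,0,0,0,0,0,0,0,0,0,0,0,0,0,0,0,0,0,0,0,0,0,0,0,0,0,0,0,0,0,0,0,0,0,0,0,0,0,0,0,0,0,0,0,0,0,0,0,0,0,0,0,0,0,0,0,0,0,0,0]
}}

```text
clock: 14.35
position: [0.4703, 0.0604, 0.0193]
ee_rot: [0.697, 2.853, -0.074]
force: [-6.1, 2.5, 13.3]
width: 0.006
gripper_force: 6.9
```

Easing up at 10 mm/s.

{"op": "arm_command", "data": {
  "deltas": [0,0,0,0,0,0.001,0,0,0,0,0,0,0.002,0,0,0,0,0,0,0.003,0,0,0,0,0,0,0.004,0,0,0,0,0,0,0.005,0,0,0,0,0,0,0.006,0,0,0,0,0,0,0.007,0,0,0,0,0,0,0.008,0,0,0,0,0,0,0.009,0,0,0,0,0,0,0.01,0,0,0,0,0,0,0.011,0,0,0,0,0,0,0.012,0,0,0,0,0,0,0.013,0,0,0,0,0,0,0.014,0,0,0,0,0,0,0.015,0,0,0,0,0,0,0.016,0,0,0,0,0,0,0.017,0,0,0,0,0,0,0.018,0]
}}

```text
clock: 16.15
position: [0.4706, 0.0602, 0.0373]
ee_rot: [0.697, 2.853, -0.074]
force: [-2.8, 0.7, 9.1]
width: 0.005
gripper_force: 4.4
```

{"op": "arm_command", "data": {
  "deltas": [0,0,0,0,0,0.0008,0,0,0,0,0,0,0.0016,0,0,0,0,0,0,0.0024,0,0,0,0,0,0,0.0032,0,0,0,0,0,0,0.004,0,0,0,0,0,0,0.0048,0,0,0,0,0,0,0.0056,0,0,0,0,0,0,0.0064,0,0,0,0,0,0,0.0072,0,0,0,0,0,0,0.008,0,0,0,0,0,0,0.0088,0,0,0,0,0,0,0.0096,0,0,0,0,0,0,0.0104,0,0,0,0,0,0,0.0112,0,0,0,0,0,0,0.012,0,0,0,0,0,0,0.0128,0,0,0,0,0,0,0.0136,0,0,0,0,0,0,0.0144,0]
}}

```text
clock: 17.95
position: [0.4717, 0.0597, 0.0521]
ee_rot: [0.698, 2.851, -0.074]
force: [1.5, -2.6, 3.3]
width: 0.003
gripper_force: 1.6
```

{"op": "arm_command", "data": {
  "deltas": [0,0,0,0,0,0.0005,0,0,0,0,0,0,0.001,0,0,0,0,0,0,0.0015,0,0,0,0,0,0,0.002,0,0,0,0,0,0,0.0025,0,0,0,0,0,0,0.003,0,0,0,0,0,0,0.0035,0,0,0,0,0,0,0.004,0,0,0,0,0,0,0.004,0]
}}

```text
clock: 18.85
position: [0.4703, 0.0604, 0.0554]
ee_rot: [0.697, 2.854, -0.075]
force: [1.0, -0.4, 0.4]
width: 0.003
gripper_force: 0.0
```

```bash
python3 - <<'E'
from h import *
s=sensors.observe();print(s["position"],s["force"],lidpx("top"),lidpx("scene"))
E
```

```text
[0.47032989 0.0603747  0.05539316] [ 1.02268654 -0.39178528  0.42049069] [([44, 60, 85, 96, 5795], array([ 86.3, 112.1])), ([44, 60, 85, 96, 5837], array([ 86.4, 112.1]))] [([17, 43, 88, 93, 5419], array([61.1, 95. ])), ([16, 43, 89, 93, 5460], array([61.2, 95. ]))]
```

The force is zero, and the lid in both pictures is back where it started. I'll withdraw upward, and outward away from the can.

{"op": "arm_command", "data": {
  "deltas": [0,0,0,0,0,0.005,0,0,0,0,0,0,0.015,0,0,0,0,-0.005,0.003,0.03,0,0,0,0,-0.015,0.008,0.045,0,0,0,0,-0.03,0.016,0.06,0,0,0,0,-0.045,0.03,0.075,0,0,0,0,-0.06,0.05,0.09,0,0,0,0,-0.07,0.07,0.1,0,0,0,0,-0.075,0.08,0.11,0,0,0,0,-0.075,0.08,0.11,0,0,0,0,-0.075,0.08,0.11,0,0,0,0,-0.075,0.08,0.11,0]
}}

```text
clock: 20.15
position: [0.3953, 0.1393, 0.1651]
ee_rot: [0.698, 2.854, -0.076]
force: [0.2, 0.4, 1.1]
width: 0.003
gripper_force: 0.0
```

```bash
python3 - <<'E'
from h import *
s=sensors.observe();print(s["clock"],s["position"],s["force"],abs(s["dq"]).max(),lidpx("top"),lidpx("scene"))
o=cv2.imread("pics/top0.png").astype(int);a=optics.get_image("top").astype(int)
for n,(x0,y0,x1,y1) in dict(tread=(238,220,274,254),wrench=(195,190,235,246),hammer=(292,210,350,308),spray=(198,136,228,180)).items():print(n,(abs(o-a)[y0:y1,x0:x1].max(2)>40).sum())
print(arm.sign_off())
E
```

```text
20.15 [0.39533389 0.13934228 0.16509859] [0.21943592 0.38363223 1.08484936] 0.007006110555687431 [([44, 60, 85, 96, 5795], array([ 86.3, 112.1])), ([44, 60, 85, 96, 5831], array([ 86.4, 112.1]))] [([17, 43, 88, 93, 5419], array([61.1, 95. ])), ([16, 43, 89, 93, 5444], array([61.2, 94.9]))]
tread 0
wrench 0
hammer 0
spray 0
the job is handed in; nothing more can be done
None
```

I pressed the pedal to its stop, held the lid open for 3.8 s, and eased it shut over about 4 s. The hand is clear, the end pictures match the start for the lid, tread, hammer, spanner and spray can, and the job is handed in at 20 s; no verdict was returned.

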